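# Lower the ratcheted filling arm over the sample bottle

## Task

Press the red pawl tab of the filling station all the way down so that the pawl swings free of the ratchet teeth and stays there, then push the blue bar of the filling arm down until the arm is fully down, level on its stop, with the nozzle over the sample bottle. Work with the fingertips only: do not pinch or lift anything, do not force the arm past the engaged pawl, leave the pawl released and the arm down, and leave all the bottles, the jug and the wrench where they stand.

Things in the scene. Friction and masses are not known exactly. Their poses are not given: they have to be found in the camera images.
- station: white fixed filling station; origin on the bench under the arm's hinge, z up. Its x axis is horizontal: the arm points to its -x side, the red tab lies on its +x side. Base 300 x 110 x 12 mm (from x -190 to +110 mm). One white upright stands on the +y side (y 28 to 44 mm, x -28 to +28 mm up to 178 mm high, x to +75 mm up to 112 mm high); the -y side is open
- fill_hinge (a point): the hinge of the arm, 150 mm above the bench; the hinge axis is parallel to the station's y axis. A dark toothed disc, 102 mm across and 12 mm thick (120 mm over the teeth), turns with the arm about it
- fill_arm (a joint): angle of the filling arm (rad): 0 = level, fully down on its stop; positive = raised. It starts raised by 0.68 to 0.76. With the pawl in, it gives at most 0.1 rad and then a tooth blocks it; with the pawl out, a push of about 2 to 5 N down on the bar lowers it. It is stiff and stays where it is left. A hard stop is at 0; it could be lifted to 0.92, but must not be raised above 0.84
- push_bar (a point): centre of the round blue bar, 20 mm thick, 74 mm long, lying along the station's y at the end of the arm; at joint angle a it is 165*cos(a) mm to the station's -x side of the hinge and 165*sin(a) mm above it. Push on its top, 264 to 274 mm above the bench at the start, 160 mm at the end. The nozzle hangs under the arm 135 mm from the hinge and ends 36 mm below its centre line
- pawl (a joint): angle of the red pawl (rad): 0 = in the teeth, as at the start; 0.32 = pressed down fully, hard stop. Clear of the teeth above 0.15. The push on the tab is about 2 N all the way; it is stiff and stays where it is left, no spring
- pawl_tab (a point): middle of the top face of the red tab, 36 (station's x) x 40 x 8 mm; at the start 134 mm above the bench, 141 mm to the station's +x side of the hinge. It swings about an axis along y, 45 mm to the +x side of the hinge and 90 mm high; fully pressed it has gone down 32 mm and outward 9 mm, and the pawl's upper end has swung out to 92 mm from the hinge, 144 mm high
- sample_bottle: open clear plastic sample bottle, 48 mm across, 82 mm tall, standing on the station's base under the nozzle; origin at the centre of its underside; leave it standing
- white_cap_bottle: small white bottle with white cap, 44 mm across, 85 mm tall, standing beside the station; origin under its centre; leave alone
- black_cap_bottle: small white bottle with black cap, 44 mm across, 85 mm tall, standing beside the station; origin under its centre; leave alone
- blue_cap_bottle: clear bottle with blue cap, 64 mm across, 170 mm tall, on the bench; origin under its centre; leave alone
- jug: white square jug, 90 x 90 mm, 220 mm tall, on the bench; origin under its centre; leave alone
- wrench: steel wrench lying on the bench; origin under its middle; leave alone
There are look-alikes about, which are no part of the job. What is shaped like the sample_bottle but purple is not meant.

How it is judged:
By the outcome, as a careful person would: the job done as asked, in the order asked, and still so for the second after the job is handed in, with the robot touching nothing.
It also fails if it takes over 43 s, if anything falls off the work surface, if the arm or the gripper's body presses on something with over 40 N, if the wrist force passes 120 N, or if a joint passes its speed limit or range.

## Robot

A 6-joint arm with a two-finger parallel gripper is mounted at the origin on the work surface. World frame = base frame: x ahead of the robot, y to its left, z up, the work surface at z = 0. Lengths are in m, angles in rad, forces in N, time in s.
With the tool pointing down it reaches from about 0.4 to 0.825 m from the base axis. Payload 7 kg.
Tool frame: the origin (TCP) lies on the centre line of the jaws, within the pads' length; the fingertips stand 17 mm ahead of it and the grasp point (between the pads) lies 2 mm behind it; x points along the fingers, z is the direction in which the jaws open and shut, and the axes are right-handed (so a half turn about x gives the same grasp; the last joint's range is limited). The gripper opens to 85 mm and grips with 20 to 120 N. Pads are 22 mm wide; open, the fingers measure 114 mm over their backs; the gripper's body (76 mm by 85 mm) begins 54 mm behind the grasp point. The pads swing forward as they close: fully open they stand 13 mm farther back than shut.
Start: joints at [-0.891, 0.359, 0.012, 0, -1.224, -0.288], TCP at [0.258, -0.624, 0.248] pointing down, gripper open.
Joint ranges: [-3.07, 3.07], [-1.43, 2.12], [-1.02, 1.25], [-3.03, 1.67], [-3.05, -0], [-3.03, 3.03]. Speed limits (rad/s): [2.39, 2.39, 3.01, 3.14, 3.14, 3.14].

## Interface

Orientations are given as a 3x3 rotation matrix whose columns are the frame's x, y, z axes.
In Python, from rig import sense, grab_frame, sign_off gives the robot as it stands.
- The arm moves only by the tool send_rows, never from a script. Its argument "commands" is one flat list of numbers, 7 for each row, row after row: the opening, from -1 (shut) to 1 (fully open), then the shift along the tool's x, y, z in m, then the turn, a rotation vector about the tool's x, y, z in rad. A call has 1 to 20 rows; each row shifts and turns the commanded pose from where the row before left it, along the tool's axes as they then stand; what a row does not reach is not made up. A row lasts 1/10 s, in which the tool goes at most 50 mm and 8.59 degrees, less where a joint would pass 70% of its speed; a pose out of reach is approached as far as the arm can. A call is refused whole if a number of a shift passes 0.05 or a number of a turn 0.15, either way. A call with a gripper value outside its range is refused whole. The fingers move at their own pace and stop on an object; "newtons" is the grip in N (left out, the last holds). Time passes only in rows, so rows that do not move let the fingers close. It gives the time, the measured TCP pose, the force and the opening at its end, in the units of the state.
- sense(): the state, without advancing time (a new reading comes with each control period).
- grab_frame(name): name is "scene" or "top" or "wrist"; returns a dict with "pixels" (384x512x3 uint8, red, green, blue), "mtx" (3x3 intrinsics, pixels), "k1" (the pictures are not rectified: a ray, as slopes to the right and down, at radius r is drawn at 1 + k1 r^2 times it, then the intrinsics apply), "rvec" (rotation vector, rad) and "tvec" (3), from world to camera coordinates, as OpenCV has them; the wrist camera has in their place "tool_from_camera" (4x4, takes a point from camera to tool coordinates, whose origin is the TCP and whose axes are the tool frame's). Camera axes: x right, y down, z forward; pixel columns grow to the right and rows downward; lengths in m; the calibration is good to about 2 mm. A picture is of the moment at which its call begins: read the wrist's pose just before it. There is no depth.
- sign_off(): hands the job in, once; it reports no verdict.
The state is a dict: "clock": time; "joint_positions": joint angles; "qvel": joint speeds; "joint_torque": joint torques, N m; "eef_pos": TCP position; "tool_rot": TCP orientation; "ft_force": force on the tool from outside, world axes, zero at the start; "moment": the same for the moment, N m; "opening": opening from 0.0 (shut) to 1.0 (fully open).
Only numpy, scipy, OpenCV 4.12 (cv2) and the standard library are available. Lean on these libraries where they do the work, as an engineer would, in place of code of your own. Each camera call takes 0.05 s, during which the arm holds its last target. There are 200 camera calls.

## Working session

There is one attempt and no reset: what is moved stays moved. The work goes in short steps, Python scripts to look and compute and a tool call to move; the robot and the scene stay as the last step left them, time stands still between calls to the robot, and variables do not carry over. Pictures are saved under pics/ and viewed, about 8 in all and at most 12, crops included, and the job is handed in when it is done.

Besides the shell and the picture viewer there is one more tool, called after ">>>" as name(argument=value, ...) on one line, values as JSON. send_rows: Moves the arm, as the interface text tells. Its arguments: {"type":"object","properties":{"commands":{"type":"array"},"newtons":{"type":"number"}},"required":["commands"]}

```bash
mkdir -p pics; cat > h.py <<'E'
import numpy as np, cv2
from rig import sense, grab_frame
def save(name,fn):
    f=grab_frame(name); cv2.imwrite('pics/'+fn,cv2.cvtColor(f['pixels'],cv2.COLOR_RGB2BGR)); 
    np.savez('pics/'+fn+'.npz',**{k:np.asarray(v) for k,v in f.items()}); return f
def ray(f,u,v):
    K=np.asarray(f['mtx']);k=float(f['k1'])
    p=cv2.undistortPoints(np.array([[[u,v]]],float),K,np.array([k,0,0,0.]))[0,0]
    R=cv2.Rodrigues(np.asarray(f['rvec'],float))[0];t=np.asarray(f['tvec'],float).ravel()
    return -R.T@t, R.T@np.array([p[0],p[1],1])
def atz(f,u,v,z):
    o,d=ray(f,u,v); return o+d*(z-o[2])/d[2]
def proj(f,P):
    return cv2.projectPoints(np.asarray(P,float).reshape(-1,3),np.asarray(f['rvec'],float),np.asarray(f['tvec'],float),np.asarray(f['mtx']),np.array([float(f['k1']),0,0,0.]))[0][:,0]
E
python3 - <<'E'
from h import *
a=save('scene','s0.png');b=save('top','t0.png')
im=np.vstack([a['pixels'],b['pixels']]);im=np.hstack([a['pixels'],b['pixels']])
cv2.imwrite('pics/both.png',cv2.resize(im,(800,300))[:,:,::-1])
for f in(a,b): print(ray(f,256,192))
print(sense())
E
```

```text
(array([ 1.56078188, -0.16456406,  0.79913417]), array([-0.82721448,  0.15838621, -0.53946101]))
(array([ 0.33809091, -0.00972744,  1.65910535]), array([ 0.16206165,  0.01623505, -0.98681016]))
{'clock': 0.1, 'joint_positions': array([-8.90920905e-01,  3.59304678e-01,  1.11306859e-02, -3.18507545e-04,
       -1.22410116e+00, -2.88129214e-01]), 'qvel': array([ 0.00050138, -0.00246031,  0.0035896 ,  0.00251766,  0.00067854,
        0.00022032]), 'joint_torque': array([ 8.69801061e-04, -5.84764087e+01,  2.94109726e+01,  6.95462510e+00,
       -3.16054611e-03, -6.93518501e-06]), 'eef_pos': array([ 0.25755237, -0.62347945,  0.24745379]), 'tool_rot': array([[-6.96772671e-04, -9.24285116e-01, -3.81702160e-01],
       [ 1.33832948e-03, -3.81702773e-01,  9.24284157e-01],
       [-9.99998862e-01,  1.33172686e-04,  1.50295808e-03]]), 'ft_force': array([ 0.97129839, -0.72084621,  0.46373273]), 'moment': array([ 0.0130917 , -0.02266576, -0.04236596]), 'opening': 0.9977520478284806}
```

View pics/s0.png

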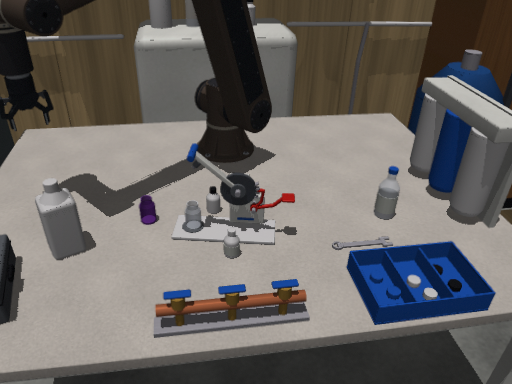

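View pics/t0.png

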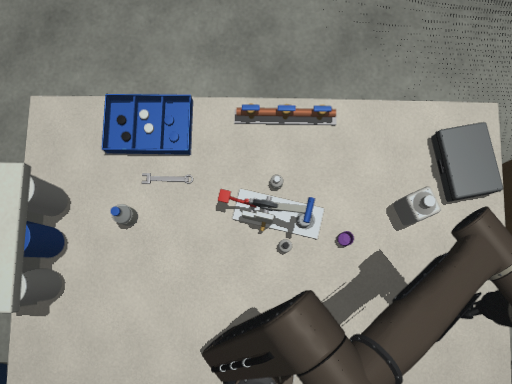

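The scene view shows the station near (225,230), with the red tab at (288,198) and the blue bar at (193,152). In the top view the tab is at (224,196) and the bar at (310,210). I'll enlarge both.

```bash
python3 - <<'E'
import cv2,numpy as np
t=cv2.imread('pics/t0.png')[165:265,205:365]; s=cv2.imread('pics/s0.png')[135:265,140:310]
t=cv2.resize(t,None,fx=5,fy=5,interpolation=cv2.INTER_CUBIC);s=cv2.resize(s,None,fx=4.5,fy=4.5,interpolation=cv2.INTER_CUBIC)
cv2.imwrite('pics/tc.png',t);cv2.imwrite('pics/sc.png',s)
E
```

```text
(no output)
```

View pics/tc.png

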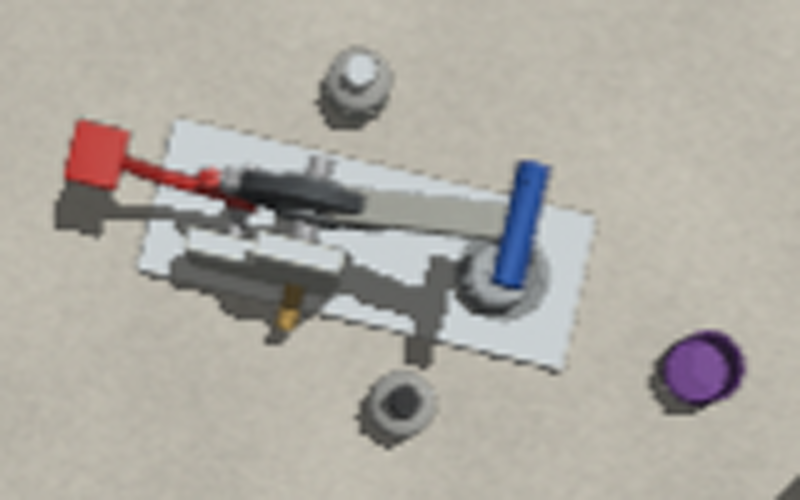

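View pics/sc.png

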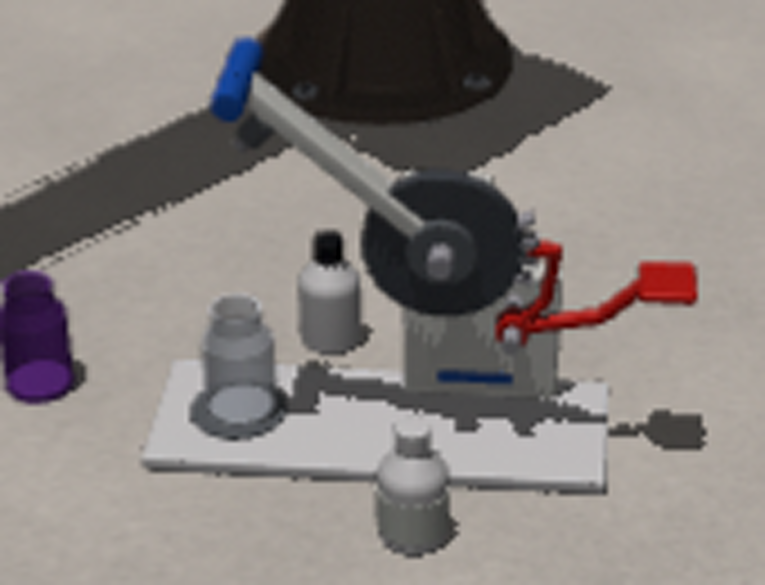

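```bash
cat > fit.py <<'E'
from h import *
from scipy.optimize import least_squares
t=dict(np.load('pics/t0.png.npz'));s=dict(np.load('pics/s0.png.npz'))
T=lambda x,y:(205+x/5-.4,165+y/5-.4)
S=lambda x,y:(140+x/4.5-.4,135+y/4.5-.4)
c=[(.11,-.055,.012),(-.19,-.055,.012),(-.19,.055,.012),(.11,.055,.012)]
top=[(c[0],T(178,119)),(c[1],T(595,215)),(c[2],T(560,372)),(c[3],T(138,270)),((.141,0,.134),T(97,154)),('bar',T(521,224))]
sc=[(c[0],S(605,483)),(c[1],S(145,461)),(c[2],S(170,362)),(c[3],S(605,383)),((.141,0,.134),S(668,275)),('bar',S(238,78))]
def W(p,q):
    if isinstance(q,str): q=(-.165*np.cos(p[3]),0,.15+.165*np.sin(p[3]))
    C,Sn=np.cos(p[2]),np.sin(p[2]); return np.array([p[0]+C*q[0]-Sn*q[1],p[1]+Sn*q[0]+C*q[1],q[2]])
def res(p):
    return np.concatenate([(proj(f,[W(p,q) for q,_ in L])-[x for _,x in L]).ravel() for f,L in((t,top),(s,sc))])
if __name__=='__main__':
    g=atz(t,*T(300,230),.1)
    print([atz(t,*x,q[2]).round(4) for q,x in top[:5]])
    d=atz(t,*T(97,154),.134)-atz(t,*T(521,224),.255)
    r=least_squares(res,[g[0],g[1],np.arctan2(d[1],d[0]),.7]);print(r.x,r.fun.reshape(-1,2).round(1))
    p=r.x
    print('tab',W(p,(.141,0,.134)),'bar',W(p,'bar'),'xaxis',np.cos(p[2]),np.sin(p[2]))
    print('jug',atz(t,425,203,.22),'white',atz(t,*T(360,70),.085),'black',atz(t,*T(402,402),.085))
E
python3 fit.py
```

```text
[array([0.6202, 0.0721, 0.012 ]), array([ 0.5585, -0.2151,  0.012 ]), array([ 0.4507, -0.1914,  0.012 ]), array([0.5151, 0.0969, 0.012 ]), array([0.5758, 0.1171, 0.134 ])]
[ 0.54491146 -0.02134369  1.35933471  0.73440293] [[-0.7 -0.5]
 [ 1.  -0.1]
 [ 1.2 -0.2]
 [-0.3  0.3]
 [ 0.2  0.4]
 [-0.   0. ]
 [ 0.6  0. ]
 [-1.  -0.4]
 [ 0.7 -0.5]
 [ 0.8 -0.4]
 [ 0.   0.7]
 [ 0.2  0.2]]
tab [0.57450583 0.11651556 0.134     ] bar [ 0.51920672 -0.14108385  0.26057378] xaxis 0.20988917882255276 0.9777251825606184
jug [ 0.54995368 -0.49476913  0.22      ] white [ 0.64260841 -0.05095653  0.085     ] black [ 0.42444978 -0.08108931  0.085     ]
```

>>> send_rows(commands=[-1,-0.03,0,0,0.12,0,0,-1,-0.03,0,0,0.12,0,0,-1,-0.03,0,0,0.12,0,0,-1,-0.03,0,0,0.12,0,0,-1,0,0,0,0.12,0,0,-1,0,0,0,0,0,0,-1,0,0,0,0,0,0], newtons=20)

```text
clock: 0.8
eef_pos: [0.2576, -0.6234, 0.3672]
tool_rot: [[-0.001, -0.979, 0.203], [0.002, 0.203, 0.979], [-1.0, 0.001, 0.001]]
ft_force: [-0.0, -0.5, 0.1]
opening: 0.001
```

```bash
cat > rel.py <<'E'
from h import *
p=np.array([0.54491,-0.02134,1.35933]);C,S=np.cos(p[2]),np.sin(p[2])
Rs=np.array([[C,-S,0],[S,C,0],[0,0,1]]);o=np.array([p[0],p[1],0])
def st():
    s=sense();print('clk',s['clock'],'tcp in station',(Rs.T@(s['eef_pos']-o)).round(4),'F',(Rs.T@s['ft_force']).round(2),'open',round(s['opening'],3))
    print('tool axes in station\n',(Rs.T@s['tool_rot']).round(3),'q',s['joint_positions'].round(2))
    return s
if __name__=='__main__': st()
E
python3 rel.py
```

```text
clk 0.8 tcp in station [-0.649   0.1545  0.3672] F [-0.48 -0.07  0.12] open 0.001
tool axes in station
 [[ 0.001 -0.007  1.   ]
 [ 0.001  1.     0.007]
 [-1.     0.001  0.001]] q [-0.89  0.31  0.21 -0.   -1.47 -0.88]
```

>>> send_rows(commands=[-1,0,-0.008,0.04,0,0,0,-1,0,-0.008,0.04,0,0,0,-1,0,-0.008,0.04,0,0,0,-1,0,-0.008,0.04,0,0,0,-1,0,-0.008,0.04,0,0,0,-1,0,-0.008,0.04,0,0,0,-1,0,-0.008,0.04,0,0,0,-1,0,-0.008,0.04,0,0,0,-1,0,-0.008,0.04,0,0,0,-1,0,-0.008,0.04,0,0,0,-1,0,-0.008,0.04,0,0,0,-1,0,-0.008,0.04,0,0,0,-1,0,-0.008,0.04,0,0,0,-1,0,-0.008,0.04,0,0,0,-1,0,-0.008,0.04,0,0,0,-1,0,-0.008,0.04,0,0,0,-1,0,-0.008,0.04,0,0,0,-1,0,-0.008,0.04,0,0,0,-1,0,-0.008,0.04,0,0,0,-1,0,-0.008,0.04,0,0,0])

```text
clock: 2.8
eef_pos: [0.5796, 0.1274, 0.3672]
tool_rot: [[-0.002, -0.979, 0.203], [-0.001, 0.203, 0.979], [-1.0, 0.001, -0.001]]
ft_force: [-0.1, 0.2, 0.2]
opening: -0.0
```

```bash
python3 rel.py
```

```text
clk 2.8 tcp in station [ 0.1527 -0.0027  0.3672] F [0.19 0.15 0.23] open -0.0
tool axes in station
 [[-0.001 -0.007  1.   ]
 [ 0.001  1.     0.007]
 [-1.     0.001 -0.001]] q [ 0.55  0.17  0.03 -0.   -1.43 -2.32]
```

>>> send_rows(commands=[-1,0.025,0,0,0,0,0,-1,0.025,0,0,0,0,0,-1,0.025,0,0,0,0,0,-1,0.025,0,0,0,0,0,-1,0.025,0,0,0,0,0,-1,0.025,0,0,0,0,0,-1,0.025,0,0,0,0,0,-1,0.01,0,0,0,0,0,-1,0,0,0,0,0,0])

```text
clock: 3.7
eef_pos: [0.5786, 0.1253, 0.1813]
tool_rot: [[-0.004, -0.979, 0.205], [-0.002, 0.205, 0.979], [-1.0, 0.003, -0.003]]
ft_force: [0.2, -1.1, 1.1]
opening: -0.008
```

```bash
cat > look.py <<'E'
import sys
from rel import *
st(); n=sys.argv[1]
a=save('scene',n+'_s.png')['pixels'];b=save('top',n+'_t.png')['pixels'];w=save('wrist',n+'_w.png')['pixels']
r=lambda i,s:cv2.resize(i,s,interpolation=cv2.INTER_CUBIC)
im=np.vstack([np.hstack([r(a[120:270,150:350],(400,300)),r(b[140:265,190:356],(400,300))]),np.hstack([r(w,(400,300)),np.zeros((300,400,3),np.uint8)])])
cv2.imwrite('pics/'+n+'.png',im[:,:,::-1])
E
python3 look.py a
```

```text
clk 3.7 tcp in station [ 0.1504 -0.0022  0.1813] F [-1.05 -0.39  1.05] open -0.008
tool axes in station
 [[-0.003 -0.005  1.   ]
 [ 0.003  1.     0.005]
 [-1.     0.003 -0.003]] q [ 0.54  0.28 -0.27 -0.   -1.03 -2.32]
```

View pics/a.png

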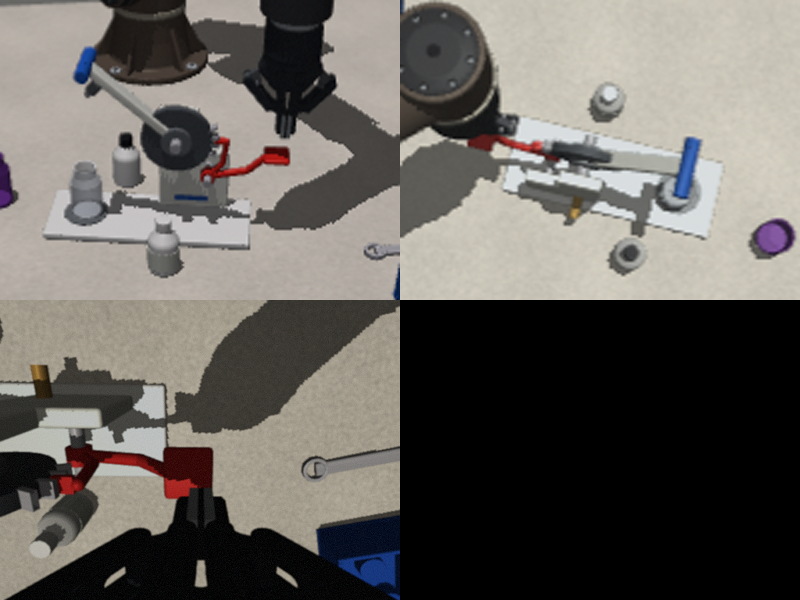

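Shut fingertips are at about (286,133) in the mosaic, straight above the red tab at (277,155). The bar and the pawl haven't moved. Next I press down in small steps.

>>> send_rows(commands=[-1,0.008,0.002,0.004,0,0,0,-1,0.008,0,0,0,0,0,-1,0.008,0,0,0,0,0,-1,0.005,0,0,0,0,0,-1,0.005,0,0,0,0,0,-1,0.005,0,0,0,0,0,-1,0.005,0,0,0,0,0,-1,0.005,0,0,0,0,0,-1,0,0,0,0,0,0])

```text
clock: 4.75
eef_pos: [0.5783, 0.13, 0.1336]
tool_rot: [[-0.001, -0.978, 0.207], [-0.0, 0.207, 0.978], [-1.0, 0.001, -0.001]]
ft_force: [-0.4, 0.9, 0.0]
opening: 0.0
```

```bash
python3 rel.py
```

```text
clk 4.75 tcp in station [ 0.155  -0.0009  0.1336] F [0.78 0.6  0.03] open 0.0
tool axes in station
 [[-0.001 -0.003  1.   ]
 [ 0.001  1.     0.003]
 [-1.     0.001 -0.001]] q [ 0.55  0.32 -0.32 -0.   -0.93 -2.33]
```

>>> send_rows(commands=[-1,0.003,0,0,0,0,0,-1,0.003,0,0,0,0,0])

```text
clock: 4.95
eef_pos: [0.5787, 0.1304, 0.1283]
tool_rot: [[0.001, -0.978, 0.207], [0.001, 0.207, 0.978], [-1.0, -0.0, 0.001]]
ft_force: [-0.4, 3.1, 3.0]
opening: -0.009
```

```bash
python3 look.py b
```

```text
clk 4.95 tcp in station [ 0.1554 -0.0012  0.1283] F [2.97 1.07 2.95] open -0.009
tool axes in station
 [[ 0.001 -0.003  1.   ]
 [-0.     1.     0.003]
 [-1.    -0.     0.001]] q [ 0.55  0.33 -0.33 -0.   -0.91 -2.33]
```

View pics/b.png

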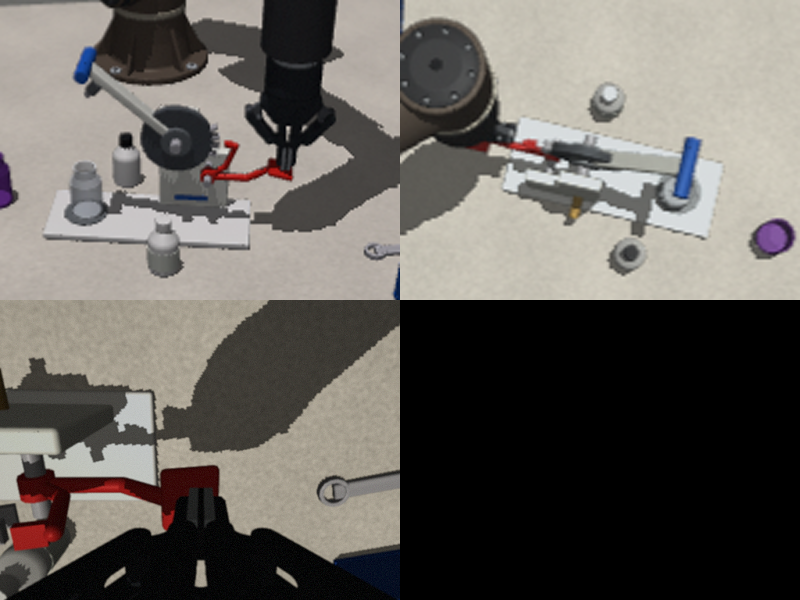

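The tab is going down, now at about (282,175) in the mosaic. The pawl end has swung out to (233,145), the arm hasn't moved and the gripper has clearance. I'll keep going to the stop.

>>> send_rows(commands=[-1,0.002,0,0,0,0,0,-1,0.002,0,0,0,0,0,-1,0.002,0,0,0,0,0])

```text
clock: 5.4
eef_pos: [0.5787, 0.1303, 0.1223]
tool_rot: [[0.0, -0.978, 0.207], [0.0, 0.207, 0.978], [-1.0, -0.0, 0.0]]
ft_force: [-0.5, 2.6, 1.5]
opening: -0.0
```

>>> send_rows(commands=[-1,0.002,0,0,0,0,0,-1,0.001,0,0,0,0,0])

```text
clock: 5.6
eef_pos: [0.5787, 0.1303, 0.1192]
tool_rot: [[0.0, -0.978, 0.207], [0.0, 0.207, 0.978], [-1.0, -0.0, 0.0]]
ft_force: [-0.3, 2.4, 2.1]
opening: -0.004
```

>>> send_rows(commands=[-1,0.002,0,0,0,0,0,-1,0.001,0,0,0,0,0])

```text
clock: 5.8
eef_pos: [0.5791, 0.1304, 0.1178]
tool_rot: [[0.002, -0.979, 0.206], [0.0, 0.206, 0.979], [-1.0, -0.002, 0.0]]
ft_force: [-5.2, 2.9, 18.1]
opening: -0.001
```

>>> send_rows(commands=[-1,0.002,0,0,0,0,0,-1,0.001,0,0,0,0,0])

```text
clock: 6.0
eef_pos: [0.5795, 0.1304, 0.1167]
tool_rot: [[0.003, -0.979, 0.205], [0.0, 0.205, 0.979], [-1.0, -0.003, 0.001]]
ft_force: [-10.6, 2.5, 30.7]
opening: -0.001
```

>>> send_rows(commands=[-1,-0.005,0,0,0,0,0,-1,-0.01,0,0,0,0,0,-1,-0.025,0,0,0,0,0,-1,-0.025,0,0,0,0,0,-1,-0.025,0,0,0,0,0,-1,-0.025,0,0,0,0,0,-1,-0.025,0,0,0,0,0,-1,-0.025,0,0,0,0,0,-1,-0.025,0,0,0,0,0,-1,-0.025,0,0,0,0,0,-1,0,0,-0.04,0,0,0,-1,0,0,-0.04,0,0,0,-1,0,0,-0.04,0,0,0,-1,0,0,-0.04,0,0,0,-1,0,0,-0.04,0,0,0,-1,0,0,-0.04,0,0,0,-1,0,0,-0.04,0,0,0,-1,0,0,0,0,0,0])

```text
clock: 7.8
eef_pos: [0.5188, -0.1476, 0.3281]
tool_rot: [[-0.002, -0.978, 0.211], [-0.001, 0.211, 0.978], [-1.0, 0.002, -0.001]]
ft_force: [-0.4, 0.8, 0.9]
opening: -0.002
```

```bash
python3 look.py c
```

```text
clk 7.8 tcp in station [-0.1289 -0.001   0.3281] F [0.66 0.55 0.87] open -0.002
tool axes in station
 [[-0.001  0.001  1.   ]
 [ 0.002  1.    -0.001]
 [-1.     0.002 -0.001]] q [ 0.09  0.09 -0.16  0.   -1.33 -1.87]
```

View pics/c.png

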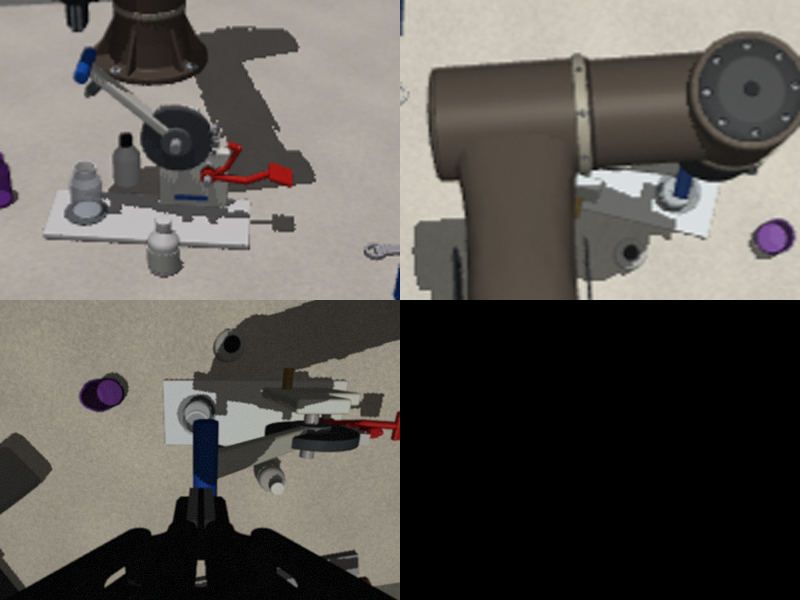

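The pawl stays released, with its end at (235,150) and its tab down at (282,175) in the mosaic. In the wrist view the fingertips line up over the bar. I push it down along its arc.

>>> send_rows(commands=[-1,0.012,0,0.004,0,0,0,-1,0.012,0,0,0,0,0,-1,0.012,0,0,0,0,0,-1,0.009,0,-0.001,0,0,0,-1,0.004,0,-0.003,0,0,0,-1,0.004,0,-0.003,0,0,0,-1,0.008,0,-0.006,0,0,0,-1,0.008,0,-0.005,0,0,0,-1,0.009,0,-0.005,0,0,0])

```text
clock: 8.85
eef_pos: [0.5165, -0.1635, 0.2506]
tool_rot: [[0.0, -0.979, 0.206], [-0.002, 0.206, 0.979], [-1.0, -0.001, -0.002]]
ft_force: [-2.1, -4.8, 5.6]
opening: -0.001
```

```bash
python3 rel.py
```

```text
clk 8.85 tcp in station [-0.1449 -0.0021  0.2506] F [-5.11  1.04  5.62] open -0.001
tool axes in station
 [[-0.002 -0.004  1.   ]
 [-0.001  1.     0.004]
 [-1.    -0.001 -0.002]] q [ 0.06  0.14 -0.28  0.   -1.15 -1.84]
```

>>> send_rows(commands=[-1,0.009,0,-0.005,0,0,0,-1,0.009,0,-0.004,0,0,0,-1,0.009,0,-0.003,0,0,0,-1,0.01,0,-0.003,0,0,0,-1,0.01,0,-0.002,0,0,0,-1,0.01,0,-0.001,0,0,0,-1,0.008,0,-0.001,0,0,0,-1,0.003,0,0,0,0,0])

```text
clock: 9.65
eef_pos: [0.5125, -0.1809, 0.1811]
tool_rot: [[-0.001, -0.978, 0.207], [0.0, 0.207, 0.978], [-1.0, 0.001, 0.0]]
ft_force: [-1.1, -1.7, 3.6]
opening: -0.004
```

```bash
python3 rel.py
```

```text
clk 9.65 tcp in station [-0.1628 -0.0018  0.1811] F [-1.9   0.71  3.6 ] open -0.004
tool axes in station
 [[ 0.    -0.003  1.   ]
 [ 0.001  1.     0.003]
 [-1.     0.001  0.   ]] q [ 0.02  0.2  -0.37 -0.   -1.   -1.8 ]
```

>>> send_rows(commands=[-1,0.003,0,0,0,0,0,-1,0.001,0,0,0,0,0])

```text
clock: 9.85
eef_pos: [0.5126, -0.1809, 0.178]
tool_rot: [[-0.001, -0.978, 0.207], [0.0, 0.207, 0.978], [-1.0, 0.001, -0.0]]
ft_force: [-0.2, -2.2, 3.6]
opening: 0.0
```

>>> send_rows(commands=[-1,0.002,0,0,0,0,0,-1,0.001,0,0,0,0,0])

```text
clock: 10.05
eef_pos: [0.5128, -0.181, 0.1764]
tool_rot: [[0.0, -0.978, 0.206], [-0.0, 0.206, 0.978], [-1.0, -0.0, -0.0]]
ft_force: [-5.3, 1.4, 17.1]
opening: -0.004
```

>>> send_rows(commands=[-1,0.002,0,0,0,0,0,-1,0,0,0,0,0,0])

```text
clock: 10.25
eef_pos: [0.5129, -0.1811, 0.1761]
tool_rot: [[0.002, -0.979, 0.206], [-0.001, 0.206, 0.979], [-1.0, -0.002, -0.0]]
ft_force: [-9.1, 1.8, 22.9]
opening: 0.001
```

>>> send_rows(commands=[-1,-0.004,0,0,0,0,0,-1,-0.01,0,0,0,0,0,-1,-0.025,0,0,0,0,0,-1,-0.025,0,0,0,0,0,-1,-0.025,0,0,0,0,0,-1,-0.025,0,0,0,0,0,-1,-0.025,0,0,0,0,0,-1,0,0,0,0,0,0])

```text
clock: 11.05
eef_pos: [0.5143, -0.1811, 0.3162]
tool_rot: [[0.006, -0.978, 0.206], [-0.001, 0.206, 0.979], [-1.0, -0.006, 0.001]]
ft_force: [-0.4, 0.0, -0.3]
opening: 0.004
```

```bash
python3 look.py d
```

```text
clk 11.05 tcp in station [-0.1626 -0.0036  0.3162] F [-0.06  0.4  -0.3 ] open 0.004
tool axes in station
 [[ 0.001 -0.004  1.   ]
 [-0.006  1.     0.004]
 [-1.    -0.006  0.001]] q [ 0.02  0.1  -0.17  0.   -1.29 -1.8 ]
```

View pics/d.png

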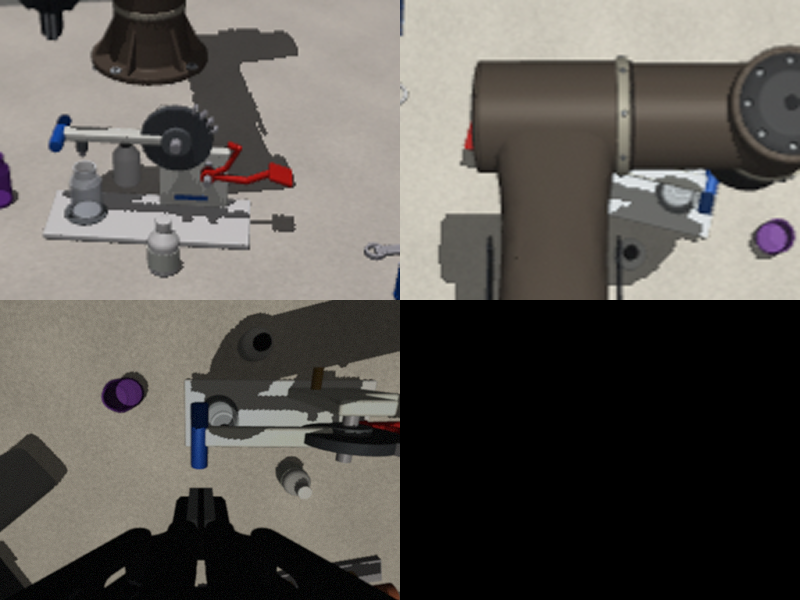

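The arm is level with the bar at (60,133) and the nozzle at (82,148), over the bottle mouth at (83,165). The pawl is still released at (235,150), the bottles are where they were, and the robot is clear. I'm handing in.

```bash
python3 -c "
from rig import sign_off;print(sign_off())"
```

```text
the job is handed in; nothing more can be done
None
```

The job is done and handed in at about 11 s of the 43 s allowed. With the gripper shut, I pressed the red tab down to its hard stop. Then I pushed the blue bar down along its arc until the arm met its stop.

- **Forces:** Vertical force was about 2–3 N while pressing the tab and 31 N once held on its stop. On the bar it was about 4–6 N while pushing and 23 N once held on its stop. Both stops came within a millimetre or two of where the given sizes put them.
- **Last picture:** The arm is level with the nozzle over the sample bottle. The pawl is still swung clear of the teeth, and the sample and small capped bottles are where they stood. The robot was about 14 cm above the bar with near-zero force.
- **Not checked:** The last crops did not take in the blue-cap bottle or the whole of the jug and wrench, but the robot never went near them at their height.

No checks failed or disagreed.

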